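# Stack varnished slats crosswise on the curing stand

## Task

With the curing stand still empty, fasten it down with its captive screw-knob: push the knob fully down, then turn it clockwise (seen from above) to its stop. Then move all the varnished slats from the tray onto the stand for curing, as an open crosswise tower: two slats lying flat in every layer, centred on the stand and spaced like its two rails, each layer at right angles to what it lies on, the first lying across the rails; with an odd number the last slat lies alone on top, at one side, in the place of either slat of a pair. Leave the tin, the meter and the screwdriver where they are.

Things in the scene. Friction and masses are not known exactly. Their poses are not given: they have to be found in the camera images.
- stand: fixed curing stand: dark steel plate 200 x 200 x 20 mm; an ear at its -y side carries the screw-knob, axis 140 mm from the centre on -y. Origin at the centre of the plate's underside, at bench height; z up. Two aluminium rails run along its y, 170 mm long, 18 mm wide, centred at x = -40 and +40 mm, tops 40 mm above the origin.
- rails (a point): point midway between the two rails at the height of their tops, axes as the stand's. Layers 1 and 3 lie along x with slats at y = -40 and +40 mm; layer 2 lies along y with slats at x = -40 and +40 mm, straight above the rails. Slat centres are 8, 24, 40 mm above this point in layers 1 to 3.
- tray: fixed flat grey tray, 260 mm along its x, 375 mm along its y, floor 4 mm above the bench, rim 7 mm above the bench; origin at the centre of its underside. The slats start on it roughly along its y, in two columns, centred 92 mm either side of its middle line, and three rows 70 mm apart.
- screw (a joint): how far the knob is pushed down, m: 0 up, 0.008 fully down. It moves against a friction of about 5 N and stays where it is left.
- head (a joint): turn of the knob, rad, growing clockwise seen from above, stop at 2.4; starts at 0 to 0.5. Stiff with about 0.08 N m friction and stays where it is left. It takes more than one grasp. Turning does not move it up or down.
- head_top (a point): centre of the top face of the knob's grip bar, on the screw's axis; 80 mm above the bench when up, 72 mm when pushed. The black upright grip bar is 60 mm long (along this point's x), 14 mm thick (along its y) and 26 mm tall, on a disc of 48 mm diameter.
- slat1: varnished wooden slat, 170 x 28 x 16 mm, about 45 g; origin at its centre, x along its length, z through its 16 mm thickness; starts lying flat on the tray; may be absent (4 to 6 slats are there in all). All slats are alike and interchangeable.
- slat2: varnished wooden slat, 170 x 28 x 16 mm, about 45 g; origin at its centre, x along its length, z through its 16 mm thickness; starts lying flat on the tray; may be absent (4 to 6 slats are there in all). All slats are alike and interchangeable.
- slat3: varnished wooden slat, 170 x 28 x 16 mm, about 45 g; origin at its centre, x along its length, z through its 16 mm thickness; starts lying flat on the tray; may be absent (4 to 6 slats are there in all). All slats are alike and interchangeable.
- slat4: varnished wooden slat, 170 x 28 x 16 mm, about 45 g; origin at its centre, x along its length, z through its 16 mm thickness; starts lying flat on the tray; may be absent (4 to 6 slats are there in all). All slats are alike and interchangeable.
- slat5: varnished wooden slat, 170 x 28 x 16 mm, about 45 g; origin at its centre, x along its length, z through its 16 mm thickness; starts lying flat on the tray; may be absent (4 to 6 slats are there in all). All slats are alike and interchangeable.
- slat6: varnished wooden slat, 170 x 28 x 16 mm, about 45 g; origin at its centre, x along its length, z through its 16 mm thickness; starts lying flat on the tray; may be absent (4 to 6 slats are there in all). All slats are alike and interchangeable.
- tin: bystander: round metal tin, 72 mm diameter, 85 mm tall, beyond the work; origin under its centre. Leave alone.
- meter: bystander: yellow hand multimeter, 140 x 75 x 34 mm, lying beyond the work; origin under its centre. Leave alone.
- driver: bystander: screwdriver about 200 mm long, lying just beyond the work, roughly along y; origin under its centre. Leave alone.
Not all that is in view belongs to the job. Leave any green look-alike of the slat1 alone.

How it is judged (in metres and radians):
On the way, in this order (a step that is already met when the one before it is completed fails the run):
1. the screw-knob is pushed fully down, not yet turned, with no slat on the stand (value of joint screw above 0.0065 m and value of joint head below 0.8 rad and horizontal distance between each of slat1, slat2, slat3, slat4, slat5, slat6 and stand above 0.12 m), for 0.2 s.
2. the pushed-down knob is turned clockwise to its stop, with no slat on the stand (value of joint screw above 0.0065 m and value of joint head above 2.2 rad and horizontal distance between each of slat1, slat2, slat3, slat4, slat5, slat6 and stand above 0.12 m), for 0.2 s.
3. two slats lie across the rails as the first layer (((z of slat1 in the frame of stand between 0.043 and 0.053 m and x of slat1 in the frame of stand between -0.02 and 0.02 m and y of slat1 in the frame of stand between -0.055 and -0.025 m and angle between the x axis of slat1 and the x axis of stand, either way round below 0.2 rad and angle between the z axis of slat1 and the z axis of stand, either way round below 0.15 rad) or (z of slat2 in the frame of stand between 0.043 and 0.053 m and x of slat2 in the frame of stand between -0.02 and 0.02 m and y of slat2 in the frame of stand between -0.055 and -0.025 m and angle between the x axis of slat2 and the x axis of stand, either way round below 0.2 rad and angle between the z axis of slat2 and the z axis of stand, either way round below 0.15 rad) or (z of slat3 in the frame of stand between 0.043 and 0.053 m and x of slat3 in the frame of stand between -0.02 and 0.02 m and y of slat3 in the frame of stand between -0.055 and -0.025 m and angle between the x axis of slat3 and the x axis of stand, either way round below 0.2 rad and angle between the z axis of slat3 and the z axis of stand, either way round below 0.15 rad) or (z of slat4 in the frame of stand between 0.043 and 0.053 m and x of slat4 in the frame of stand between -0.02 and 0.02 m and y of slat4 in the frame of stand between -0.055 and -0.025 m and angle between the x axis of slat4 and the x axis of stand, either way round below 0.2 rad and angle between the z axis of slat4 and the z axis of stand, either way round below 0.15 rad) or (z of slat5 in the frame of stand between 0.043 and 0.053 m and x of slat5 in the frame of stand between -0.02 and 0.02 m and y of slat5 in the frame of stand between -0.055 and -0.025 m and angle between the x axis of slat5 and the x axis of stand, either way round below 0.2 rad and angle between the z axis of slat5 and the z axis of stand, either way round below 0.15 rad) or (z of slat6 in the frame of stand between 0.043 and 0.053 m and x of slat6 in the frame of stand between -0.02 and 0.02 m and y of slat6 in the frame of stand between -0.055 and -0.025 m and angle between the x axis of slat6 and the x axis of stand, either way round below 0.2 rad and angle between the z axis of slat6 and the z axis of stand, either way round below 0.15 rad)) and ((z of slat1 in the frame of stand between 0.043 and 0.053 m and x of slat1 in the frame of stand between -0.02 and 0.02 m and y of slat1 in the frame of stand between 0.025 and 0.055 m and angle between the x axis of slat1 and the x axis of stand, either way round below 0.2 rad and angle between the z axis of slat1 and the z axis of stand, either way round below 0.15 rad) or (z of slat2 in the frame of stand between 0.043 and 0.053 m and x of slat2 in the frame of stand between -0.02 and 0.02 m and y of slat2 in the frame of stand between 0.025 and 0.055 m and angle between the x axis of slat2 and the x axis of stand, either way round below 0.2 rad and angle between the z axis of slat2 and the z axis of stand, either way round below 0.15 rad) or (z of slat3 in the frame of stand between 0.043 and 0.053 m and x of slat3 in the frame of stand between -0.02 and 0.02 m and y of slat3 in the frame of stand between 0.025 and 0.055 m and angle between the x axis of slat3 and the x axis of stand, either way round below 0.2 rad and angle between the z axis of slat3 and the z axis of stand, either way round below 0.15 rad) or (z of slat4 in the frame of stand between 0.043 and 0.053 m and x of slat4 in the frame of stand between -0.02 and 0.02 m and y of slat4 in the frame of stand between 0.025 and 0.055 m and angle between the x axis of slat4 and the x axis of stand, either way round below 0.2 rad and angle between the z axis of slat4 and the z axis of stand, either way round below 0.15 rad) or (z of slat5 in the frame of stand between 0.043 and 0.053 m and x of slat5 in the frame of stand between -0.02 and 0.02 m and y of slat5 in the frame of stand between 0.025 and 0.055 m and angle between the x axis of slat5 and the x axis of stand, either way round below 0.2 rad and angle between the z axis of slat5 and the z axis of stand, either way round below 0.15 rad) or (z of slat6 in the frame of stand between 0.043 and 0.053 m and x of slat6 in the frame of stand between -0.02 and 0.02 m and y of slat6 in the frame of stand between 0.025 and 0.055 m and angle between the x axis of slat6 and the x axis of stand, either way round below 0.2 rad and angle between the z axis of slat6 and the z axis of stand, either way round below 0.15 rad))), for 0.2 s.
4. two slats lie crosswise on those as the second layer (((z of slat1 in the frame of stand between 0.059 and 0.069 m and y of slat1 in the frame of stand between -0.02 and 0.02 m and x of slat1 in the frame of stand between -0.055 and -0.025 m and angle between the x axis of slat1 and the y axis of stand, either way round below 0.2 rad and angle between the z axis of slat1 and the z axis of stand, either way round below 0.15 rad) or (z of slat2 in the frame of stand between 0.059 and 0.069 m and y of slat2 in the frame of stand between -0.02 and 0.02 m and x of slat2 in the frame of stand between -0.055 and -0.025 m and angle between the x axis of slat2 and the y axis of stand, either way round below 0.2 rad and angle between the z axis of slat2 and the z axis of stand, either way round below 0.15 rad) or (z of slat3 in the frame of stand between 0.059 and 0.069 m and y of slat3 in the frame of stand between -0.02 and 0.02 m and x of slat3 in the frame of stand between -0.055 and -0.025 m and angle between the x axis of slat3 and the y axis of stand, either way round below 0.2 rad and angle between the z axis of slat3 and the z axis of stand, either way round below 0.15 rad) or (z of slat4 in the frame of stand between 0.059 and 0.069 m and y of slat4 in the frame of stand between -0.02 and 0.02 m and x of slat4 in the frame of stand between -0.055 and -0.025 m and angle between the x axis of slat4 and the y axis of stand, either way round below 0.2 rad and angle between the z axis of slat4 and the z axis of stand, either way round below 0.15 rad) or (z of slat5 in the frame of stand between 0.059 and 0.069 m and y of slat5 in the frame of stand between -0.02 and 0.02 m and x of slat5 in the frame of stand between -0.055 and -0.025 m and angle between the x axis of slat5 and the y axis of stand, either way round below 0.2 rad and angle between the z axis of slat5 and the z axis of stand, either way round below 0.15 rad) or (z of slat6 in the frame of stand between 0.059 and 0.069 m and y of slat6 in the frame of stand between -0.02 and 0.02 m and x of slat6 in the frame of stand between -0.055 and -0.025 m and angle between the x axis of slat6 and the y axis of stand, either way round below 0.2 rad and angle between the z axis of slat6 and the z axis of stand, either way round below 0.15 rad)) and ((z of slat1 in the frame of stand between 0.059 and 0.069 m and y of slat1 in the frame of stand between -0.02 and 0.02 m and x of slat1 in the frame of stand between 0.025 and 0.055 m and angle between the x axis of slat1 and the y axis of stand, either way round below 0.2 rad and angle between the z axis of slat1 and the z axis of stand, either way round below 0.15 rad) or (z of slat2 in the frame of stand between 0.059 and 0.069 m and y of slat2 in the frame of stand between -0.02 and 0.02 m and x of slat2 in the frame of stand between 0.025 and 0.055 m and angle between the x axis of slat2 and the y axis of stand, either way round below 0.2 rad and angle between the z axis of slat2 and the z axis of stand, either way round below 0.15 rad) or (z of slat3 in the frame of stand between 0.059 and 0.069 m and y of slat3 in the frame of stand between -0.02 and 0.02 m and x of slat3 in the frame of stand between 0.025 and 0.055 m and angle between the x axis of slat3 and the y axis of stand, either way round below 0.2 rad and angle between the z axis of slat3 and the z axis of stand, either way round below 0.15 rad) or (z of slat4 in the frame of stand between 0.059 and 0.069 m and y of slat4 in the frame of stand between -0.02 and 0.02 m and x of slat4 in the frame of stand between 0.025 and 0.055 m and angle between the x axis of slat4 and the y axis of stand, either way round below 0.2 rad and angle between the z axis of slat4 and the z axis of stand, either way round below 0.15 rad) or (z of slat5 in the frame of stand between 0.059 and 0.069 m and y of slat5 in the frame of stand between -0.02 and 0.02 m and x of slat5 in the frame of stand between 0.025 and 0.055 m and angle between the x axis of slat5 and the y axis of stand, either way round below 0.2 rad and angle between the z axis of slat5 and the z axis of stand, either way round below 0.15 rad) or (z of slat6 in the frame of stand between 0.059 and 0.069 m and y of slat6 in the frame of stand between -0.02 and 0.02 m and x of slat6 in the frame of stand between 0.025 and 0.055 m and angle between the x axis of slat6 and the y axis of stand, either way round below 0.2 rad and angle between the z axis of slat6 and the z axis of stand, either way round below 0.15 rad))), for 0.2 s.
At the end, for the whole second after the job is handed in: Knob down (6.5 of 8 mm or more) and past 2.2 rad. Every slat is flat and at rest in a place of the tower: its layer's height within 5 mm, direction within 0.2 rad, 40 mm (+-15) to one side of the stand's centre, centred lengthwise within 20 mm (value of joint screw above 0.0065 m and value of joint head above 2.2 rad and ((z of slat1 in the frame of stand between 0.043 and 0.053 m and x of slat1 in the frame of stand between -0.02 and 0.02 m and y of slat1 in the frame of stand between -0.055 and -0.025 m and angle between the x axis of slat1 and the x axis of stand, either way round below 0.2 rad and angle between the z axis of slat1 and the z axis of stand, either way round below 0.15 rad) or (z of slat1 in the frame of stand between 0.043 and 0.053 m and x of slat1 in the frame of stand between -0.02 and 0.02 m and y of slat1 in the frame of stand between 0.025 and 0.055 m and angle between the x axis of slat1 and the x axis of stand, either way round below 0.2 rad and angle between the z axis of slat1 and the z axis of stand, either way round below 0.15 rad) or (z of slat1 in the frame of stand between 0.059 and 0.069 m and y of slat1 in the frame of stand between -0.02 and 0.02 m and x of slat1 in the frame of stand between -0.055 and -0.025 m and angle between the x axis of slat1 and the y axis of stand, either way round below 0.2 rad and angle between the z axis of slat1 and the z axis of stand, either way round below 0.15 rad) or (z of slat1 in the frame of stand between 0.059 and 0.069 m and y of slat1 in the frame of stand between -0.02 and 0.02 m and x of slat1 in the frame of stand between 0.025 and 0.055 m and angle between the x axis of slat1 and the y axis of stand, either way round below 0.2 rad and angle between the z axis of slat1 and the z axis of stand, either way round below 0.15 rad) or (z of slat1 in the frame of stand between 0.075 and 0.085 m and x of slat1 in the frame of stand between -0.02 and 0.02 m and y of slat1 in the frame of stand between -0.055 and -0.025 m and angle between the x axis of slat1 and the x axis of stand, either way round below 0.2 rad and angle between the z axis of slat1 and the z axis of stand, either way round below 0.15 rad) or (z of slat1 in the frame of stand between 0.075 and 0.085 m and x of slat1 in the frame of stand between -0.02 and 0.02 m and y of slat1 in the frame of stand between 0.025 and 0.055 m and angle between the x axis of slat1 and the x axis of stand, either way round below 0.2 rad and angle between the z axis of slat1 and the z axis of stand, either way round below 0.15 rad)) and linear speed of each of slat1, slat2, slat3, slat4, slat5, slat6 below 0.02 m/s and ((z of slat2 in the frame of stand between 0.043 and 0.053 m and x of slat2 in the frame of stand between -0.02 and 0.02 m and y of slat2 in the frame of stand between -0.055 and -0.025 m and angle between the x axis of slat2 and the x axis of stand, either way round below 0.2 rad and angle between the z axis of slat2 and the z axis of stand, either way round below 0.15 rad) or (z of slat2 in the frame of stand between 0.043 and 0.053 m and x of slat2 in the frame of stand between -0.02 and 0.02 m and y of slat2 in the frame of stand between 0.025 and 0.055 m and angle between the x axis of slat2 and the x axis of stand, either way round below 0.2 rad and angle between the z axis of slat2 and the z axis of stand, either way round below 0.15 rad) or (z of slat2 in the frame of stand between 0.059 and 0.069 m and y of slat2 in the frame of stand between -0.02 and 0.02 m and x of slat2 in the frame of stand between -0.055 and -0.025 m and angle between the x axis of slat2 and the y axis of stand, either way round below 0.2 rad and angle between the z axis of slat2 and the z axis of stand, either way round below 0.15 rad) or (z of slat2 in the frame of stand between 0.059 and 0.069 m and y of slat2 in the frame of stand between -0.02 and 0.02 m and x of slat2 in the frame of stand between 0.025 and 0.055 m and angle between the x axis of slat2 and the y axis of stand, either way round below 0.2 rad and angle between the z axis of slat2 and the z axis of stand, either way round below 0.15 rad) or (z of slat2 in the frame of stand between 0.075 and 0.085 m and x of slat2 in the frame of stand between -0.02 and 0.02 m and y of slat2 in the frame of stand between -0.055 and -0.025 m and angle between the x axis of slat2 and the x axis of stand, either way round below 0.2 rad and angle between the z axis of slat2 and the z axis of stand, either way round below 0.15 rad) or (z of slat2 in the frame of stand between 0.075 and 0.085 m and x of slat2 in the frame of stand between -0.02 and 0.02 m and y of slat2 in the frame of stand between 0.025 and 0.055 m and angle between the x axis of slat2 and the x axis of stand, either way round below 0.2 rad and angle between the z axis of slat2 and the z axis of stand, either way round below 0.15 rad)) and ((z of slat3 in the frame of stand between 0.043 and 0.053 m and x of slat3 in the frame of stand between -0.02 and 0.02 m and y of slat3 in the frame of stand between -0.055 and -0.025 m and angle between the x axis of slat3 and the x axis of stand, either way round below 0.2 rad and angle between the z axis of slat3 and the z axis of stand, either way round below 0.15 rad) or (z of slat3 in the frame of stand between 0.043 and 0.053 m and x of slat3 in the frame of stand between -0.02 and 0.02 m and y of slat3 in the frame of stand between 0.025 and 0.055 m and angle between the x axis of slat3 and the x axis of stand, either way round below 0.2 rad and angle between the z axis of slat3 and the z axis of stand, either way round below 0.15 rad) or (z of slat3 in the frame of stand between 0.059 and 0.069 m and y of slat3 in the frame of stand between -0.02 and 0.02 m and x of slat3 in the frame of stand between -0.055 and -0.025 m and angle between the x axis of slat3 and the y axis of stand, either way round below 0.2 rad and angle between the z axis of slat3 and the z axis of stand, either way round below 0.15 rad) or (z of slat3 in the frame of stand between 0.059 and 0.069 m and y of slat3 in the frame of stand between -0.02 and 0.02 m and x of slat3 in the frame of stand between 0.025 and 0.055 m and angle between the x axis of slat3 and the y axis of stand, either way round below 0.2 rad and angle between the z axis of slat3 and the z axis of stand, either way round below 0.15 rad) or (z of slat3 in the frame of stand between 0.075 and 0.085 m and x of slat3 in the frame of stand between -0.02 and 0.02 m and y of slat3 in the frame of stand between -0.055 and -0.025 m and angle between the x axis of slat3 and the x axis of stand, either way round below 0.2 rad and angle between the z axis of slat3 and the z axis of stand, either way round below 0.15 rad) or (z of slat3 in the frame of stand between 0.075 and 0.085 m and x of slat3 in the frame of stand between -0.02 and 0.02 m and y of slat3 in the frame of stand between 0.025 and 0.055 m and angle between the x axis of slat3 and the x axis of stand, either way round below 0.2 rad and angle between the z axis of slat3 and the z axis of stand, either way round below 0.15 rad)) and ((z of slat4 in the frame of stand between 0.043 and 0.053 m and x of slat4 in the frame of stand between -0.02 and 0.02 m and y of slat4 in the frame of stand between -0.055 and -0.025 m and angle between the x axis of slat4 and the x axis of stand, either way round below 0.2 rad and angle between the z axis of slat4 and the z axis of stand, either way round below 0.15 rad) or (z of slat4 in the frame of stand between 0.043 and 0.053 m and x of slat4 in the frame of stand between -0.02 and 0.02 m and y of slat4 in the frame of stand between 0.025 and 0.055 m and angle between the x axis of slat4 and the x axis of stand, either way round below 0.2 rad and angle between the z axis of slat4 and the z axis of stand, either way round below 0.15 rad) or (z of slat4 in the frame of stand between 0.059 and 0.069 m and y of slat4 in the frame of stand between -0.02 and 0.02 m and x of slat4 in the frame of stand between -0.055 and -0.025 m and angle between the x axis of slat4 and the y axis of stand, either way round below 0.2 rad and angle between the z axis of slat4 and the z axis of stand, either way round below 0.15 rad) or (z of slat4 in the frame of stand between 0.059 and 0.069 m and y of slat4 in the frame of stand between -0.02 and 0.02 m and x of slat4 in the frame of stand between 0.025 and 0.055 m and angle between the x axis of slat4 and the y axis of stand, either way round below 0.2 rad and angle between the z axis of slat4 and the z axis of stand, either way round below 0.15 rad) or (z of slat4 in the frame of stand between 0.075 and 0.085 m and x of slat4 in the frame of stand between -0.02 and 0.02 m and y of slat4 in the frame of stand between -0.055 and -0.025 m and angle between the x axis of slat4 and the x axis of stand, either way round below 0.2 rad and angle between the z axis of slat4 and the z axis of stand, either way round below 0.15 rad) or (z of slat4 in the frame of stand between 0.075 and 0.085 m and x of slat4 in the frame of stand between -0.02 and 0.02 m and y of slat4 in the frame of stand between 0.025 and 0.055 m and angle between the x axis of slat4 and the x axis of stand, either way round below 0.2 rad and angle between the z axis of slat4 and the z axis of stand, either way round below 0.15 rad)) and ((z of slat5 in the frame of stand between 0.043 and 0.053 m and x of slat5 in the frame of stand between -0.02 and 0.02 m and y of slat5 in the frame of stand between -0.055 and -0.025 m and angle between the x axis of slat5 and the x axis of stand, either way round below 0.2 rad and angle between the z axis of slat5 and the z axis of stand, either way round below 0.15 rad) or (z of slat5 in the frame of stand between 0.043 and 0.053 m and x of slat5 in the frame of stand between -0.02 and 0.02 m and y of slat5 in the frame of stand between 0.025 and 0.055 m and angle between the x axis of slat5 and the x axis of stand, either way round below 0.2 rad and angle between the z axis of slat5 and the z axis of stand, either way round below 0.15 rad) or (z of slat5 in the frame of stand between 0.059 and 0.069 m and y of slat5 in the frame of stand between -0.02 and 0.02 m and x of slat5 in the frame of stand between -0.055 and -0.025 m and angle between the x axis of slat5 and the y axis of stand, either way round below 0.2 rad and angle between the z axis of slat5 and the z axis of stand, either way round below 0.15 rad) or (z of slat5 in the frame of stand between 0.059 and 0.069 m and y of slat5 in the frame of stand between -0.02 and 0.02 m and x of slat5 in the frame of stand between 0.025 and 0.055 m and angle between the x axis of slat5 and the y axis of stand, either way round below 0.2 rad and angle between the z axis of slat5 and the z axis of stand, either way round below 0.15 rad) or (z of slat5 in the frame of stand between 0.075 and 0.085 m and x of slat5 in the frame of stand between -0.02 and 0.02 m and y of slat5 in the frame of stand between -0.055 and -0.025 m and angle between the x axis of slat5 and the x axis of stand, either way round below 0.2 rad and angle between the z axis of slat5 and the z axis of stand, either way round below 0.15 rad) or (z of slat5 in the frame of stand between 0.075 and 0.085 m and x of slat5 in the frame of stand between -0.02 and 0.02 m and y of slat5 in the frame of stand between 0.025 and 0.055 m and angle between the x axis of slat5 and the x axis of stand, either way round below 0.2 rad and angle between the z axis of slat5 and the z axis of stand, either way round below 0.15 rad)) and ((z of slat6 in the frame of stand between 0.043 and 0.053 m and x of slat6 in the frame of stand between -0.02 and 0.02 m and y of slat6 in the frame of stand between -0.055 and -0.025 m and angle between the x axis of slat6 and the x axis of stand, either way round below 0.2 rad and angle between the z axis of slat6 and the z axis of stand, either way round below 0.15 rad) or (z of slat6 in the frame of stand between 0.043 and 0.053 m and x of slat6 in the frame of stand between -0.02 and 0.02 m and y of slat6 in the frame of stand between 0.025 and 0.055 m and angle between the x axis of slat6 and the x axis of stand, either way round below 0.2 rad and angle between the z axis of slat6 and the z axis of stand, either way round below 0.15 rad) or (z of slat6 in the frame of stand between 0.059 and 0.069 m and y of slat6 in the frame of stand between -0.02 and 0.02 m and x of slat6 in the frame of stand between -0.055 and -0.025 m and angle between the x axis of slat6 and the y axis of stand, either way round below 0.2 rad and angle between the z axis of slat6 and the z axis of stand, either way round below 0.15 rad) or (z of slat6 in the frame of stand between 0.059 and 0.069 m and y of slat6 in the frame of stand between -0.02 and 0.02 m and x of slat6 in the frame of stand between 0.025 and 0.055 m and angle between the x axis of slat6 and the y axis of stand, either way round below 0.2 rad and angle between the z axis of slat6 and the z axis of stand, either way round below 0.15 rad) or (z of slat6 in the frame of stand between 0.075 and 0.085 m and x of slat6 in the frame of stand between -0.02 and 0.02 m and y of slat6 in the frame of stand between -0.055 and -0.025 m and angle between the x axis of slat6 and the x axis of stand, either way round below 0.2 rad and angle between the z axis of slat6 and the z axis of stand, either way round below 0.15 rad) or (z of slat6 in the frame of stand between 0.075 and 0.085 m and x of slat6 in the frame of stand between -0.02 and 0.02 m and y of slat6 in the frame of stand between 0.025 and 0.055 m and angle between the x axis of slat6 and the x axis of stand, either way round below 0.2 rad and angle between the z axis of slat6 and the z axis of stand, either way round below 0.15 rad))); the robot touches nothing.
It fails at once if the tin is moved more than 4 cm (distance of tin from where it was at the start of the episode above 0.04 m).
It fails at once if the meter is moved more than 4 cm (distance of meter from where it was at the start of the episode above 0.04 m).
It fails at once if the screwdriver is moved more than 4 cm (distance of driver from where it was at the start of the episode above 0.04 m).
Of slat1, slat2, slat3, slat4, slat5, slat6 only 4 to 6 are there at a start; the rules pass over those that are not, and their reading is None.
At some moment in a run one of slat1, slat2, slat3, slat4, slat5, slat6 may be knocked a few centimetres aside while the robot is not near it.
Once in a run the grip may slacken for a moment while it holds something.
It also fails if it takes over 210 s, if anything falls off the work surface, if the arm or the gripper's body presses on something with over 40 N, if the wrist force passes 120 N, or if a joint passes its speed limit or range.

## Robot

A 7-joint arm with a two-finger parallel gripper is mounted at the origin on the work surface. World frame = base frame: x ahead of the robot, y to its left, z up, the work surface at z = 0. Lengths are in mm, angles in rad, forces in N, time in s.
With the tool pointing down it reaches from about 400 to 850 mm from the base axis. Payload 4.5 kg.
Tool frame: the origin (TCP) lies on the centre line of the jaws, within the pads' length; the fingertips stand 8 mm ahead of it and the grasp point (between the pads) lies 11 mm behind it; z points along the fingers, y is the line along which they close (so a half turn about z gives the same grasp; the last joint's range is limited). The gripper opens to 85 mm and grips with 20 to 120 N. Pads are 22 mm wide; open, the fingers measure 114 mm over their backs; the gripper's body (76 mm by 85 mm) begins 54 mm behind the grasp point. The pads swing forward as they close: fully open they stand 13 mm farther back than shut.
Start: joints at [-1.307, 0.689, -0.195, 1.565, 0.157, 0.902, -0.215], TCP at [142.342, 608.598, 239.317] pointing down, gripper open.
Joint ranges: [-3.01, 3.01], [-0.46, 2.08], [-1.47, 1.51], [0.13, 2.56], [-1, 4.14], [0.04, 2.09], [-2.66, 2.66]. Speed limits (rad/s): [2.57, 2.57, 3.14, 3.14, 3.14, 3.14, 3.14].

## Interface

Orientations are given as a unit quaternion [w, x, y, z].
In Python, from workcell import arm, kin, optics gives the robot as it stands. Calls block until the motion is done:
- arm.movep(position, orientation): joint-space move of the TCP to a pose.
- arm.move_straight(position, attitude=None, max_speed=150): straight line of the TCP; attitude=None keeps the orientation; max_speed is the mean speed in mm/s.
- arm.move_j(angles): joint-space move.
- arm.release() and arm.clamp(): open the fingers fully, or close them until they stop; the grip force is fixed at half the most.
- arm.dwell(seconds).
- kin.ik(position, orientation): joint angles nearest the present ones, or None.
- arm.state(): the state.
- optics.get_image(name): name is "scene" or "top" or "wrist"; returns a dict with "color" (480x640x3 uint8, red, green, blue), "vertical_fov" (degrees; the focal length in pixels is half the picture's height over the tangent of half this angle, whatever the lens; pixels are square), "cx", "cy" (the principal point, pixels), "R" (3x3) and "t" (3): a world point X has camera coordinates R X + t; the wrist camera has in their place "tool_from_camera" (4x4, takes a point from camera to tool coordinates, whose origin is the TCP and whose axes are the flange's). Camera axes: x right, y down, z forward; pixel columns grow to the right and rows downward; lengths in mm; the calibration is good to about 2 mm. A picture is of the moment at which its call begins: read the wrist's pose just before it. There is no depth.
A pose or a line that the arm cannot do raises arm.Unreachable and nothing moves.
- arm.close_job(): hands the job in; it is judged then, once.
The state is a dict: "time_s": time; "joints": joint angles; "dq": joint speeds; "joint_torque": joint torques, N m; "eef_pos": TCP position; "ee_rot": TCP orientation; "force": force on the tool from outside, world axes, zero at the start; "ft_torque": the same for the moment, N m; "gripper_width": finger opening in mm; "grasp_force": force on a finger pad.
Only numpy, scipy, OpenCV 4.12 (cv2) and the standard library are available. Lean on these libraries where they do the work, as an engineer would, in place of code of your own. Each camera call takes 0.05 s, during which the arm holds its last target. There are 200 camera calls.

## Working session

There is one attempt and no reset: what is moved stays moved. The work goes in short steps, each a Python script; the robot and the scene stay as the last script left them, time stands still between calls to the robot, and variables do not carry over. Pictures are saved under pics/ and viewed, at most 14 in all, crops included, and the job is handed in when it is done.

```bash
ls; mkdir -p pics
python3 - <<'E'
from workcell import arm,kin,optics
import cv2
for n in("top","scene"):
    d=optics.get_image(n); cv2.imwrite(f"pics/{n}0.png",d["color"][:,:,::-1]); print(n,{k:v for k,v in d.items() if k!="color"})
s=arm.state(); print(s)
E
```

```text
pics
top {'vertical_fov': 45.03319301657273, 'cx': 318.27036826297416, 'cy': 239.88831979686304, 'R': array([[ 2.08135214e-02, -9.99781093e-01,  2.13620124e-03],
       [-9.95662835e-01, -2.09214808e-02, -9.06521392e-02],
       [ 9.06769873e-02, -2.40145942e-04, -9.95880327e-01]]), 't': array([-123.87115632,  532.99146173, 1483.55489534])}
scene {'vertical_fov': 42.14623635167789, 'cx': 323.6593736597484, 'cy': 241.2434255713203, 'R': array([[ 0.49627671,  0.86811471, -0.00928824],
       [ 0.60448134, -0.35320466, -0.71403696],
       [-0.62314664,  0.34874534, -0.70004639]]), 't': array([-169.45920122, -283.43487059, 1952.94765082])}
{'time_s': 0.1, 'joints': array([-1.30719652,  0.68990253, -0.19453703,  1.56624829,  0.15730096,
        0.90249388, -0.2151382 ]), 'dq': array([-0.00042683,  0.00039115, -0.00188714, -0.00478558,  0.00120364,
        0.00245066,  0.00221121]), 'joint_torque': array([-3.06791495e-03, -5.40607774e+01, -1.27145190e+00, -1.58986866e+01,
        9.34239768e-03,  4.42864970e-03,  2.71535311e-05]), 'eef_pos': array([142.2675071 , 608.00528792, 238.56095073]), 'ee_rot': array([-3.99599490e-05,  1.14620983e-01,  9.93408950e-01, -8.29029114e-04]), 'force': array([ 0.51102921,  0.51163951, -0.3258735 ]), 'ft_torque': array([0.01256475, 0.03337798, 0.01088976]), 'grasp_force': 0.0, 'gripper_width': 85.4654797095268}
```

View pics/top0.png

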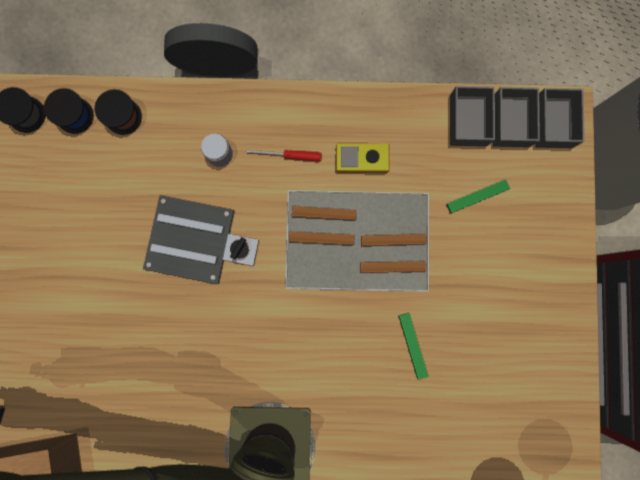

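View pics/scene0.png

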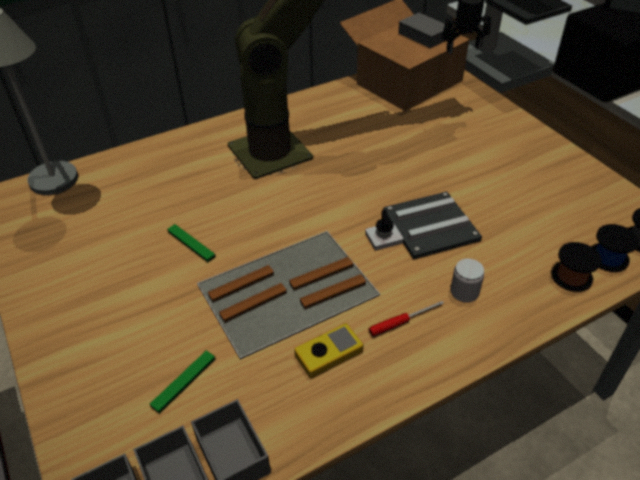

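Four slats are visible: tray left column at (324,213) and (321,239), right column at (394,240) and (393,267). The stand is at (190,240) and the knob at (239,248). Green look-alikes, tin, driver and meter are all clear of the work.

```bash
cat > h.py <<'E'
from workcell import arm,kin,optics
import cv2,numpy as np
def ray(d,px,z,pose=None):
    f=240/np.tan(np.radians(d["vertical_fov"])/2)
    px=np.atleast_2d(px).astype(float)
    v=np.c_[(px[:,0]-d["cx"])/f,(px[:,1]-d["cy"])/f,np.ones(len(px))]
    if pose is None: R=np.array(d["R"]).T; c=-R@d["t"]
    else: T=pose@d["tool_from_camera"]; R=T[:3,:3]; c=T[:3,3]
    v=v@R.T
    return (c+v*((z-c[2])/v[:,2])[:,None])[:,:2]
def rect(p):   # centre, long, short, yaw of the long axis (mod pi)
    (c,(a,b),t)=cv2.minAreaRect(p.astype(np.float32)); t=np.radians(t)
    if a<b:a,b,t=b,a,t+np.pi/2
    return np.array(c),a,b,(t+np.pi/2)%np.pi-np.pi/2
def find(d,mask,z,lo,hi,pose=None):
    out=[]
    for c in cv2.findContours(mask,cv2.RETR_EXTERNAL,cv2.CHAIN_APPROX_NONE)[0]:
        if lo<cv2.contourArea(c)<hi: out.append(rect(ray(d,c[:,0],z,pose)))
    return out
def hsv(d): return cv2.cvtColor(d["color"],cv2.COLOR_RGB2HSV)
def slats(d,z=20):
    h=hsv(d); m=cv2.inRange(h,(5,120,40),(13,255,170))
    m=cv2.morphologyEx(m,cv2.MORPH_OPEN,np.ones((3,3)))
    return [s for s in find(d,m,z,250,1500) if 130<s[1]<210 and s[2]<60]
def quat(yaw):  # tool down; tool x at world angle yaw, closing line y at yaw-90
    return np.array([0,np.cos(yaw/2),np.sin(yaw/2),0])
def pose():
    s=arm.state(); w,x,y,z=s["ee_rot"]
    from scipy.spatial.transform import Rotation as Ro
    T=np.eye(4); T[:3,:3]=Ro.from_quat([x,y,z,w]).as_matrix(); T[:3,3]=s["eef_pos"]; return T
E
python3 - <<'E'
from h import *
np.set_printoptions(precision=3,suppress=True)
d=optics.get_image("top");h=hsv(d)
for p in((324,213),(394,240),(190,252),(185,240),(300,270),(240,248)): print(p,h[p[1],p[0]])
for s in slats(d): print("slat",s)
m=cv2.inRange(h,(0,0,120),(180,70,255)); m[:190]=0;m[290:]=0;m[:,270:]=0
for s in find(d,m,40,80,3000): print("light",s)
m=cv2.inRange(h,(0,0,0),(180,110,90)); m[:190]=0;m[290:]=0;m[:,270:]=0
for s in find(d,m,20,300,20000): print("plate",s)
m[:,:226]=0
for s in find(d,m,70,50,1500): print("knob",s)
E
```

```text
(324, 213) [ 13 155 128]
(394, 240) [ 13 155 128]
(190, 252) [107  11 162]
(185, 240) [50 10 75]
(300, 270) [ 27  21 124]
(240, 248) [15 22 23]
light (array([492.298, 235.174]), 170.45375061035156, 18.629247665405273, np.float64(1.3947821513971617))
light (array([502.347,  70.225]), 70.38606262207031, 44.38063430786133, np.float64(-0.18793448443692995))
light (array([510.52 , 111.575]), 72.02299499511719, 36.0284538269043, np.float64(-0.2865201806178099))
light (array([570.919, 221.103]), 170.73989868164062, 18.80763816833496, np.float64(1.3939429893376776))
plate (array([529.869, 225.807]), 200.3913116455078, 198.53309631347656, np.float64(1.3932588232536363))
knob (array([506.406,  89.489]), 50.379615783691406, 48.1204719543457, np.float64(0.2754386341639359))
knob (array([569.709, 112.849]), 71.3652114868164, 17.747814178466797, np.float64(0.035257256776422885))
```

```bash
sed -i 's/(13,255,170)/(16,255,160)/' h.py
python3 - <<'E'
from h import *
np.set_printoptions(precision=3,suppress=True)
d=optics.get_image("top");h=hsv(d)
for s in slats(d): print("slat",s)
arm.movep([507,90,230],quat(-0.177)); print(arm.state()["joints"])
P=pose(); d=optics.get_image("wrist"); np.save("P1.npy",P)
cv2.imwrite("pics/w1.png",d["color"][:,:,::-1]); print(P,d["tool_from_camera"],d["vertical_fov"])
q=arm.state()["joints"]; print([ (y,None if kin.ik([507,90,150],quat(y)) is None else kin.ik([507,90,150],quat(y))[6]) for y in np.arange(-3,3.1,.5)])
E
```

```text
slat (array([430.02 , 613.201]), 197.11817932128906, 39.77164840698242, np.float64(-1.4630049898648587))
slat (array([ 470.656, -308.516]), 167.0692596435547, 25.674880981445312, np.float64(-1.5313459395269007))
slat (array([ 500.055, -750.283]), 180.00819396972656, 20.02288246154785, np.float64(1.558357367133409))
slat (array([ 540.987, -309.236]), 165.61900329589844, 26.430604934692383, np.float64(-1.5226280692149587))
slat (array([ 541.137, -120.911]), 165.85113525390625, 26.342227935791016, np.float64(1.5416107444087181))
slat (array([ 607.161, -124.893]), 166.48849487304688, 26.637697219848633, np.float64(1.5343176777635366))
slat (array([ 826.886, -129.845]), 143.5399932861328, 27.152822494506836, np.float64(-1.5493930836804184))
slat (array([929.126, 222.495]), 171.05548095703125, 35.72358703613281, np.float64(-1.4949931664689387))
slat (array([928.94 , 672.941]), 146.7762451171875, 49.560035705566406, np.float64(-1.5002434553999757))
[-0.611  0.625  0.571  1.928 -0.495  0.731 -1.494]
[[  0.985  -0.174  -0.    506.927]
 [ -0.174  -0.985   0.001  91.245]
 [ -0.     -0.001  -1. 
[... 196 characters left out ...]
 1.   ]] 64.19316634413619
[(np.float64(-3.0), np.float64(0.3542145465439442)), (np.float64(-2.5), np.float64(0.854214546543944)), (np.float64(-2.0), np.float64(1.354214546543944)), (np.float64(-1.5), np.float64(-2.37296889299455)), (np.float64(-1.0), np.float64(-1.9838618380624096)), (np.float64(-0.5), np.float64(-1.6249928465818537)), (np.float64(0.0), np.float64(-1.2748805282000066)), (np.float64(0.5), np.float64(-0.9283923628878185)), (np.float64(1.0), np.float64(-0.5972317388893023)), (np.float64(1.5), np.float64(-0.2757937987622416)), (np.float64(2.0), np.float64(0.05795690598908242)), (np.float64(2.5), np.float64(0.3816494604565797)), (np.float64(3.0), np.float64(0.1734159506573671))]
```

View pics/w1.png

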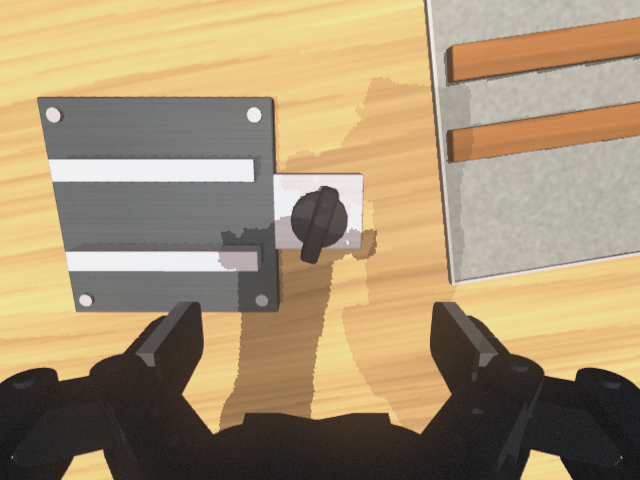

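The bar runs from about (329,188) to (311,262), on a disc centred near (319,219). I'll enlarge it for the angle.

Run:
```python
import cv2,numpy as np
i=cv2.imread("pics/w1.png")[170:275,265:375]; i=np.clip(i.astype(float)*2.5,0,255).astype(np.uint8)
cv2.imwrite("pics/w1c.png",cv2.resize(i,None,fx=5,fy=5,interpolation=2))
```

```text
(no output)
```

View pics/w1c.png

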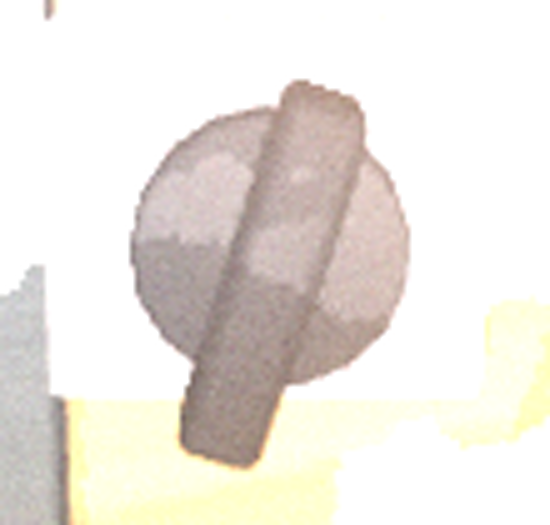

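Run:
```python
from h import *
np.set_printoptions(precision=3,suppress=True)
d=optics.get_image("wrist"); P=np.load("P1.npy")
e=ray(d,[(330,188.4),(309.2,260.6)],80,P); v=e[0]-e[1]; c=e.mean(0); yaw=np.arctan2(v[1],v[0])
print(e,c,np.linalg.norm(v),yaw,"head~",-0.177-yaw)
np.save("knob.npy",[*c,yaw])
arm.movep([*c,150],quat(yaw+np.pi)); print(arm.state()["joints"])
arm.clamp(); arm.dwell(.2); print(arm.state()["gripper_width"])
arm.move_straight([*c,92],max_speed=80)
f0=arm.state()["force"]
for z in (88,86,84,82,81,80,79,78,77):
    arm.move_straight([*c,z],max_speed=30); arm.dwell(.1); s=arm.state(); print(z,s["eef_pos"],s["force"]-f0)
    if (s["force"]-f0)[2]>15 : break
arm.dwell(.3); s=arm.state();print(s["eef_pos"],s["force"]-f0,s["time_s"])
```

```text
[[534.642  75.379]
 [481.948 100.687]] [508.295  88.033] 58.45646183046374 -0.4477462078123162 head~ 0.27074620781231623
[-0.098  0.694 -0.265  1.975  0.347  0.516  0.514]
-0.10161577749779593
88 [508.263  88.008  88.102] [ 0.77  -0.7    0.119]
86 [508.316  88.012  86.059] [-0.241  0.112  3.629]
84 [508.322  87.999  83.937] [-0.658  0.079  2.051]
82 [508.293  88.049  81.851] [-0.142 -0.72   1.617]
81 [508.3    88.018  80.949] [-0.626  1.333  2.508]
80 [508.344  88.017  80.076] [-0.719  0.35   4.552]
79 [508.458  88.054  79.905] [-2.274 -0.054 13.571]
78 [508.573  88.03   79.767] [-3.809 -0.777 21.61 ]
[508.566  88.041  79.749] [-4.745 -0.503 21.712] 9.2917
```

Run:
```python
from h import *
np.set_printoptions(precision=3,suppress=True)
x,y,yaw=np.load("knob.npy"); c=(x,y)
arm.move_straight([*c,110],max_speed=80); arm.release()
arm.move_straight([*c,62],max_speed=80); print(arm.state()["force"])
arm.clamp(); s=arm.state(); print(s["gripper_width"],s["grasp_force"],s["force"],s["eef_pos"])
q=s["joints"].copy(); q0=q[6]
for a in (.1,.5,1,1.5,1.9,2.0,2.1,2.2,2.3):
    q[6]=q0-a; arm.move_j(q); s=arm.state(); print(a,s["joints"][6]-q0,s["ft_torque"],s["force"],s["eef_pos"],s["gripper_width"])
    if a<.3 and abs(s["force"]).max()>20 or abs(s["ft_torque"][2])>1.5: break
arm.dwell(.3)
P=pose(); print(np.arctan2(P[1,0],P[0,0]))
```

```text
[0.737 1.119 0.178]
12.265159309761039 58.84681284427643 [-1.573  0.292  5.299] [508.577  88.365  62.347]
0.1 -0.09762804706609629 [-0.052  0.092 -0.072] [ 0.393 -0.225  3.22 ] [508.46   88.211  62.378] 12.459503705408537
0.5 -0.4958903110181895 [-0.368  0.499 -0.071] [-1.008 -1.371  4.767] [507.923  87.68   62.363] 13.047282643753814
1 -0.9968677278548801 [-0.471  0.866 -0.042] [-4.188 -1.439  6.63 ] [507.026  87.324  62.359] 12.820747791543427
1.5 -1.4968574628345097 [-0.245  1.197 -0.089] [-4.36  -1.991  8.832] [506.067  87.479  62.356] 12.568385882858506
1.9 -1.896911826056495 [-0.079  1.612 -0.056] [-7.24  -1.104  9.847] [505.376  87.948  62.328] 12.628741902915287
2.0 -1.9971215881236541 [-0.001  1.633 -0.108] [-6.281 -1.281 10.601] [505.252  88.091  62.328] 12.850053352878453
2.1 -2.0971448205701693 [ 0.06   1.588 -0.103] [-6.204  0.035  9.946] [505.123  88.262  62.316] 12.664587219907594
2.2 -2.195016135511027 [-0.04   1.47   0.955] [-7.092 -0.376  8.68 ] [505.432  88.57   62.343] 12.507958548942254
2.3 -2.292821703463919 [-0.169  1.421  1.955] [-6.268 -1.084 10.576] [505.419  88.679  62.39 ] 12.333062827669863
0.40755844859768453
```

Run:
```python
from h import *
np.set_printoptions(precision=3,suppress=True)
q=arm.state()["joints"].copy(); q[6]+=0.16; arm.move_j(q); print(arm.state()["ft_torque"][2])
arm.release(); x,y=506.7,88.6
p=arm.state()["eef_pos"]; arm.move_straight([p[0],p[1],115],max_speed=100)
P=pose(); d=optics.get_image("wrist"); cv2.imwrite("pics/w2.png",d["color"][:,:,::-1])
arm.clamp()
arm.move_straight([x,y,84],max_speed=80); f0=arm.state()["force"]
for z in(82,81,80,79,78.5):
    arm.move_straight([x,y,z],max_speed=30); s=arm.state(); print(z,s["eef_pos"][2],s["force"]-f0)
    if (s["force"]-f0)[2]>12: break
arm.move_straight([x,y,150],max_speed=150); arm.release()
d=optics.get_image("top")
for s in slats(d):
    if 420<s[0][0]<660 and -460<s[0][1]<0: print("slat",s)
print(arm.state()["time_s"],arm.state()["joints"])
```

```text
0.07129988171217039
82 82.25824192028767 [ 0.697  0.659 -1.545]
81 81.08574010948482 [ 0.834  1.307 -1.888]
80 80.12083673876427 [0.288 0.415 1.31 ]
79 79.96699793408811 [-1.715  0.304  9.427]
78.5 79.88597366923537 [-1.034  0.817 14.107]
slat (array([ 470.656, -308.516]), 167.0692596435547, 25.674880981445312, np.float64(-1.5313459395269007))
slat (array([ 541.095, -309.23 ]), 165.63536071777344, 26.289947509765625, np.float64(-1.52187442791598))
slat (array([ 541.208, -120.912]), 165.8765411376953, 26.34845542907715, np.float64(1.5403694450246324))
slat (array([ 607.125, -124.892]), 166.48849487304688, 26.710668563842773, np.float64(1.5343176777635366))
21.3417 [-0.094  0.695 -0.274  1.975  0.355  0.523 -1.621]
```

View pics/w2.png

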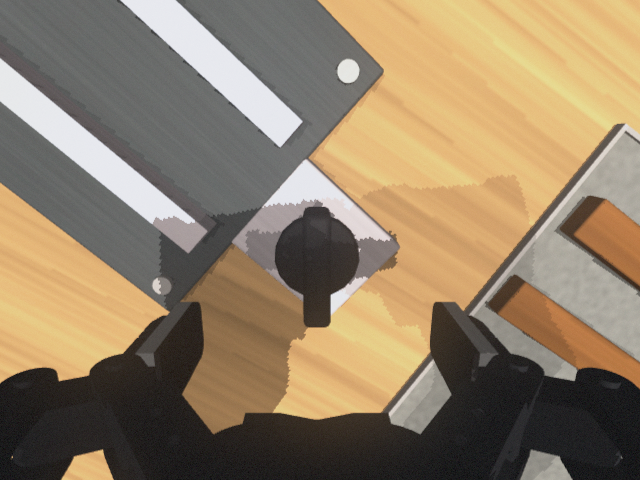

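Knob is down and turned: the bar is vertical at (317,265), aligned with the tool as expected at 2.4 rad. Now the first slat.

```bash
cat >> h.py <<'E'
S=np.array([531.0,227.5]); YS=-0.177
def sxy(u,v): return S+np.array([u*np.cos(YS)-v*np.sin(YS),u*np.sin(YS)+v*np.cos(YS)])
def tray_slats(z=20,box=(400,680,-470,0)):
    return [s for s in slats(optics.get_image("top"),z) if box[0]<s[0][0]<box[1] and box[2]<s[0][1]<box[3]]
def best(xyz,yaw):
    o=[]
    for y in (yaw,yaw+np.pi):
        q=kin.ik(xyz,quat(y))
        if q is not None: o.append((np.abs(q-arm.state()["joints"]).max()+.5*abs(q[6]),y))
    return min(o)[1]
def info(t):
    s=arm.state(); print(t,"w%.1f f%.1f F"%(s["gripper_width"],s["grasp_force"]),s["force"].round(1),s["eef_pos"].round(1),"t%.1f"%s["time_s"])
def pick(c,yaw,off=(0,0),zt=12,hov=120):
    y=best([*c,hov],yaw); a=np.add(c,off)
    arm.movep([*a,hov],quat(y)); arm.move_straight([*a,zt+2],max_speed=120); info("down")
    arm.clamp(); info("clamped"); arm.move_straight([*c,hov],max_speed=120); info("up")
def hover(u,v,yaw,h=120):
    p=sxy(u,v); y=best([*p,h],yaw); arm.movep([*p,h],quat(y)); info("hover"); return p
def wpic(n):
    d=optics.get_image("wrist"); cv2.imwrite(f"pics/{n}.png",d["color"][:,:,::-1]); return d
def place(p,z):
    arm.move_straight([*p,z+20],max_speed=120); f0=arm.state()["force"][2]
    arm.move_straight([*p,z+2.5],max_speed=40); info("placed")
    arm.release(); arm.move_straight([*p,120],max_speed=150); info("off")
E
python3 - <<'E'
from h import *
s=max(tray_slats(),key=lambda s:(s[0][1]>-200,s[0][0])); print(s)
pick(s[0],s[3],(10,0))
hover(0,-40,YS); wpic("w3")
E
```

```text
(array([ 607.12475586, -124.8915329 ]), 166.48849487304688, 26.710668563842773, np.float64(1.5343176777635366))
down w85.7 f0.0 F [-0.8 -1.2  0.5] [ 617.8 -124.8   14.8] t23.5
clamped w26.7 f59.8 F [-0.6 -0.9  3.6] [ 617.5 -124.9   14.5] t24.0
up w26.5 f59.2 F [ 0.3 -0.1  0.2] [ 606.5 -125.   119.2] t25.1
hover w26.6 f59.2 F [-0.1 -1.4 -1.2] [524.8 186.2 119.5] t26.3
```

View pics/w3.png

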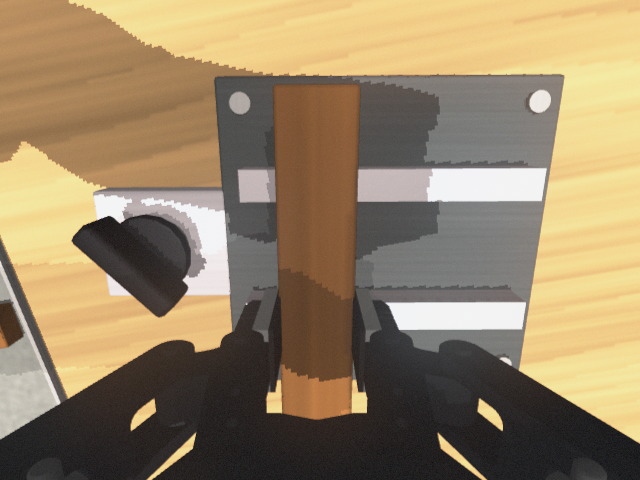

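The slat is held straight along the tool, with its far end at row 86 and its axis at column 316. I'll place it and carry on with the same check on each slat.

```bash
cat >> h.py <<'E'
def held(n):
    h=hsv(wpic(n)); m=cv2.inRange(h,(4,140,60),(16,255,255)); m[:, :250]=0; m[:,390:]=0; m[400:]=0
    m=cv2.morphologyEx(m,cv2.MORPH_OPEN,np.ones((5,5)))
    out=[]
    for r in (120,160,200,240):
        c=np.where(m[r])[0]; out.append((c.min(),c.max()) if len(c) else None)
    rr=np.where(m[:,300:330].mean(1)>200)[0]
    print("held rows",rr.min() if len(rr) else None,out); return
E
python3 - <<'E'
from h import *
held("w4"); place(sxy(0,-40),48)
l=tray_slats(); print(l)
s=max(l,key=lambda s:s[0][1])
pick(s[0],s[3]); hover(0,40,YS); held("w5")
E
```

```text
held rows 85 [(np.int64(275), np.int64(357)), (np.int64(279), np.int64(355)), (np.int64(305), np.int64(349)), (np.int64(300), np.int64(350))]
placed w26.2 f59.6 F [-1.  -1.5  2.7] [523.9 187.9  50.5] t27.6
off w85.5 f0.0 F [ 0.1 -0.3 -0.4] [523.8 187.6 119.5] t28.8
[(array([ 470.65560913, -308.51583862]), 167.0692596435547, 25.674880981445312, np.float64(-1.5313459395269007)), (array([ 541.03997803, -308.10876465]), 167.88046264648438, 26.289947509765625, np.float64(-1.52187442791598))]
down w85.4 f0.0 F [-0.2 -0.4 -0.3] [ 541.7 -308.2   14.8] t31.7
clamped w26.4 f59.9 F [-0.9  0.6  4.3] [ 541.5 -308.2   14.6] t32.3
up w26.5 f59.2 F [-0.5  0.  -0.5] [ 540.3 -308.1  119.2] t33.3
hover w26.6 f59.2 F [-0.1 -0.1 -0.5] [538.9 265.2 119.7] t35.4
held rows 86 [(np.int64(276), np.int64(357)), (np.int64(282), np.int64(354)), (np.int64(301), np.int64(353)), (np.int64(295), np.int64(352))]
```

Run:
```python
from h import *
place(sxy(0,40),48)
arm.movep([480,-100,300],quat(best([480,-100,300],1.5)))
d=optics.get_image("top"); cv2.imwrite("pics/t2.png",d["color"][:,:,::-1]); cv2.imwrite("pics/t2c.png",cv2.resize(d["color"][150:330,120:460,::-1],None,fx=2.2,fy=2.2))
for z,box in((20,(400,680,-470,0)),(56,(400,680,60,400))):
    for s in slats(d,z):
        if box[0]<s[0][0]<box[1] and box[2]<s[0][1]<box[3]: print(z,s)
```

```text
placed w26.3 f59.7 F [-0.5 -1.4  3.1] [538.  266.6  50.5] t36.6
off w85.4 f0.0 F [-0.5 -0.1 -0.2] [538.  266.3 119.6] t37.8
20 (array([ 470.6350708, -308.515625 ]), 167.0745086669922, 25.668210983276367, np.float64(-1.530996803269181))
56 (array([525.04559326, 186.73059082]), 168.9774169921875, 29.07583236694336, np.float64(-0.1784156809107138))
56 (array([539.29669189, 265.22418213]), 168.64515686035156, 29.47641372680664, np.float64(-0.17357658405198517))
```

View pics/t2c.png

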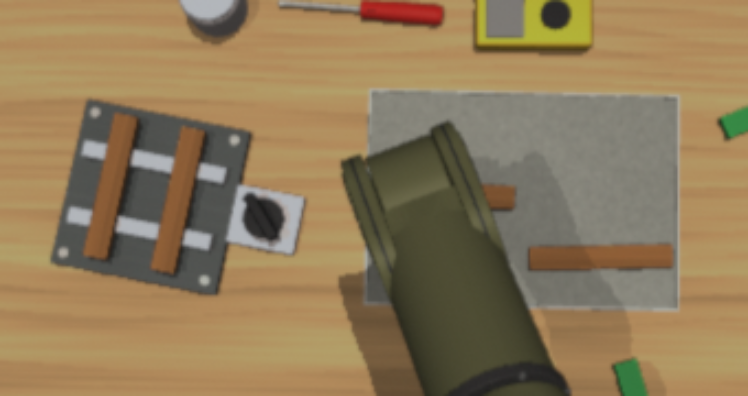

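Layer 1 lies square on the rails, with slats at crop (110,187) and (180,200). The other two slats are on the tray, and the arm hides part of one.

Run:
```python
from h import *
s=min(tray_slats(),key=lambda s:s[0][1]); print(s)
pick(s[0],s[3]); hover(-40,0,YS+np.pi/2); held("w6")
```

```text
(array([ 470.67971802, -308.51489258]), 167.0692596435547, 25.62662124633789, np.float64(-1.5313459395269007))
down w85.2 f0.0 F [-0.3 -0.1  0.2] [ 471.3 -308.6   14.7] t41.5
clamped w26.6 f60.0 F [-0.5 -0.3  5.3] [ 471.1 -308.6   14.5] t42.1
up w26.8 f59.3 F [ 0.5  0.7 -0. ] [ 470.1 -308.4  119.3] t43.1
hover w26.5 f59.3 F [0.3 0.1 0.1] [492.2 233.  119.8] t45.1
held rows 83 [(np.int64(274), np.int64(358)), (np.int64(275), np.int64(357)), (np.int64(250), np.int64(389)), (np.int64(278), np.int64(354))]
```

Run:
```python
from h import *
place(sxy(-40,0),64)
l=tray_slats(); print(l)
if l:
    s=l[0]; pick(s[0],s[3]); hover(40,0,YS+np.pi/2); held("w7")
```

```text
placed w26.4 f59.7 F [-0.9 -0.6  3.4] [491.5 234.4  66.5] t46.2
off w85.5 f0.0 F [-0.1  0.8 -0. ] [491.6 234.2 119.8] t47.3
[(array([ 541.06994629, -120.91062164]), 165.8258056640625, 26.340496063232422, np.float64(1.5428340674554462))]
down w85.1 f0.0 F [0.5 0.4 0.1] [ 541.6 -120.8   14.6] t49.7
clamped w26.4 f60.2 F [-0.3 -0.4  5.7] [ 541.4 -120.9   14.5] t50.3
up w26.2 f59.5 F [ 0.7  0.7 -0.2] [ 540.5 -121.   119.3] t51.3
hover w26.4 f59.5 F [ 0.8 -0.2  0.1] [570.9 217.8 119.5] t52.6
held rows 81 [(np.int64(274), np.int64(358)), (np.int64(267), np.int64(389)), (np.int64(250), np.int64(389)), (np.int64(278), np.int64(354))]
```

View pics/w7.png

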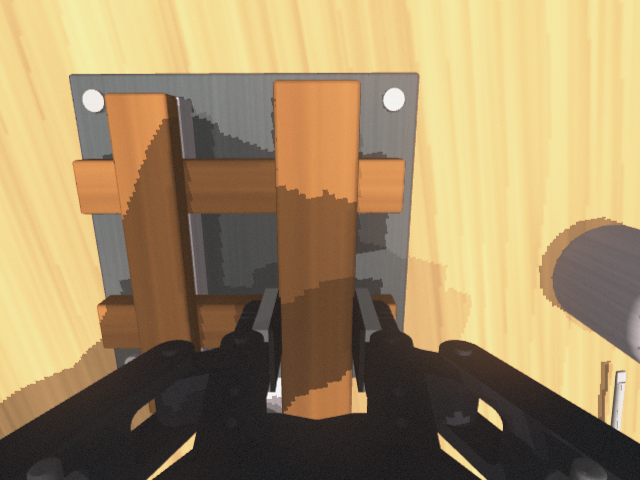

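The fourth slat is held straight (columns 274–358), and the third lies square at left (150,220).

Run:
```python
from h import *
place(sxy(40,0),64)
p=arm.state()["eef_pos"]; arm.move_straight([p[0],p[1],240])
arm.movep([142,608,240],[0,.1146,.9934,0])
d=optics.get_image("top"); e=optics.get_image("scene")
a=cv2.resize(d["color"][150:330,120:460,::-1],(680,360)); b=cv2.resize(e["color"][170:290,340:500,::-1],(320,240)); 
o=np.zeros((600,680,3),np.uint8); o[:360]=a; o[360:,:320]=b; cv2.imwrite("pics/t3.png",o)
for s in slats(d,72): print(s) if 400<s[0][0]<680 and -470<s[0][1]<400 else 0
info("end")
```

```text
placed w26.3 f60.0 F [-0.7 -0.2  3.2] [570.3 220.3  66.6] t53.7
off w85.1 f0.0 F [-0.5  0.5 -0.8] [570.3 220.2 119.9] t54.8
end w85.7 f0.0 F [-0.3  0.4  1. ] [143.6 607.7 239.9] t58.0
```

View pics/t3.png

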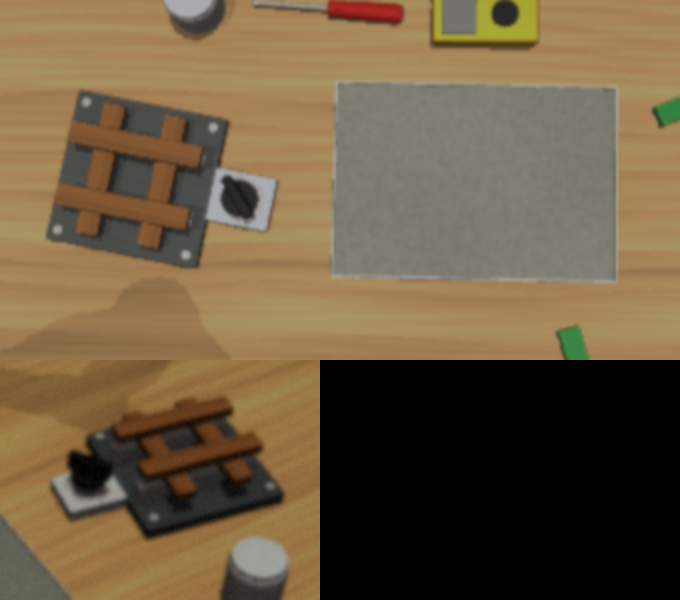

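The tower is complete and square, with upper slats at (135,143) and (122,206). The tray is empty and the knob is at its stop.

```bash
python3 -c "
from workcell import arm
print(arm.close_job())"
```

```text
the job is handed in; nothing more can be done
None
```

I pushed the knob down and turned it to its stop, moved all four slats from the tray into a two-layer crosswise tower on the stand, and handed the job in at about 58 s; the hand-in returned no verdict.

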